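Pack the taster's kit on the carrier tray

TASK

Get the taster's kit together on the wooden carrier tray: stand the open tasting cup inside the round ring, the small green tea tin inside the square frame, both upright, lay the pen in the long bay, and put the loose lid squarely on the cup once it stands in the tray. Leave the big white mug and the tasting cup that already wears its lid (it is still steeping) exactly as they are.

Things in the scene. Friction and masses are not known exactly. Their poses are not given: they have to be found in the camera images.
- pen_bay (a point): Centre of the floor (6 mm above the worktop) of the long plain bay of the fixed dark wooden tray. Axes of the tray: y along the bay, +x towards the two wells. Bay 62 mm (x) by 210 mm (y) inside. The whole tray is 180 x 226 mm, from 39 mm behind (-x) to 141 mm beyond (+x) this point; its rim is 14 mm and the bar between bay and wells 12 mm above the worktop. A brass rod handle at each y end.
- cup_well: Wooden plate 94 x 94 x 4 mm in the tray's far row, left or right, with a round raised ring, 6 mm high, 79 mm inside, 91 mm outside diameter: for the tasting cup. Fixed; sides parallel to the tray's; the other well is 106 mm away. Origin: centre of the plate's underside, 6 mm above the worktop; floor 4 mm, ring top 10 mm above the origin. The cup's ear passes over ring and rim.
- tin_well: The same plate beside it with a square raised wooden frame, 78 mm inside, 92 mm outside, 10 mm high. For the small tea tin. Fixed to the tray, sides parallel to the tray's. Origin: centre of the plate's underside, 6 mm above the worktop; floor 4 mm, frame top 14 mm above the origin.
- cup_axis (a point): The empty, open white porcelain tasting cup: a round body 62 mm in diameter and 60 mm high with straight sides, and an ear handle towards its own +x that ends 55 mm from the axis and hangs at least 8 mm above the cup's underside. This point lies on the axis of the round body, at its underside; z up. Grip the body from above across its y.
- lid: Loose white porcelain cup lid on the worktop, knob up: 66 mm wide, 31 mm high. Origin: centre of its underside, z up. Plug 51 mm in diameter in the bottom 6 mm, flange up to 14 mm, round knob 13 mm in diameter from 14 to 31 mm above the origin: lift by the knob. Seated, the plug drops into the cup's mouth and the origin is 54 mm above the cup's underside (60 mm on the rim, which also serves).
- tin: The small green square tea tin, closed: body 63 x 63 mm, 91 mm high, its lid 65 mm wide in y and with a thumb lip at the top of its -x side (73 mm over all in x). Origin: centre of the underside, z up. Grip it from above across its y. (The tall green tin at the back is something else.)
- pen: Dark slim pen lying on the worktop: 139 mm long (its y), 10 mm wide (its x), 10 mm high. Origin: middle of the pen, at its underside; z up.
- mug: Look-alike, not part of the kit: a big white mug without lid, body 82 mm across, 100 mm high, ear towards its own -y. Origin: at the underside, in the middle of body and ear together (118 mm in y); the body's axis is 18 mm from it towards +y. It stays where it is.
- steeping_cup: Look-alike, not part of the kit: a tasting cup of the same form as the open one, but with a lid on. Origin at the underside, in the middle of body and ear together: the ear ends 43 mm from it towards +x, the body's axis is 11.5 mm from it towards -x. It stays where it is.
- steeping_lid: The lid that sits on the steeping cup, same form and origin as the loose lid. It stays where it is.

How it is judged:
By the outcome, as a careful person would: the job done as asked, in the order asked, and still so for the second after the job is handed in, with the robot touching nothing.
It also fails if it takes over 115 s, if anything falls off the work surface, if the arm or the gripper's body presses on something with over 40 N, if the wrist force passes 120 N, or if a joint passes its speed limit or range.

ROBOT

A 6-joint arm with a two-finger parallel gripper is mounted at the origin on a cart in front of the work surface, level with it; the furniture and walls round the work are solid. World frame = base frame: x ahead of the robot, y to its left, z up, the work surface at z = 0. Lengths are in m, angles in rad, forces in N, time in s.
With the tool pointing down it reaches from about 0.3 to 0.875 m from the base axis. Payload 6.4 kg.
Tool frame: the origin (TCP) lies at the very end of the fingers, on their centre line; the grasp point (between the pads) lies 19 mm behind it; z points along the fingers, y is the line along which they close (so a half turn about z gives the same grasp; the last joint's range is limited). The gripper opens to 85 mm and grips with 20 to 120 N. Pads are 22 mm wide; open, the fingers measure 114 mm over their backs; the gripper's body (76 mm by 85 mm) begins 54 mm behind the grasp point. The pads swing forward as they close: fully open they stand 13 mm farther back than shut.
Start: joints at [-1.314, 0.181, 1.607, -0, 1.354, -0.206], TCP at [0.257, -0.515, 0.231] pointing down, gripper open.
Joint ranges: [-2.99, 2.99], [-0.89, 2.07], [0.3, 2.58], [-1.14, 4.28], [0, 2.63], [-3.12, 3.12]. Speed limits (rad/s): [2.57, 2.57, 3.01, 3.14, 3.14, 3.14].

INTERFACE

Orientations are given as a unit quaternion [w, x, y, z].
In Python, from bench import * gives the robot as it stands. The module is installed in compiled form; this text tells all that it offers.
- The arm moves only by the tool arm_command, never from a script. Its arguments are lists of equal length, an entry for each row: "dp": the shift along the tool's x, y, z in units of 0.25 m (1.0 is 0.25 m), a list of three; "turn": the turn, a rotation vector about the tool's x, y, z in units of 30 degrees (1.0 is 30 degrees), a list of three; "jaw": the opening, from 0 (shut) to 1 (fully open). A call has 1 to 5 rows; each row is the pose to reach, as a shift and turn from the pose commanded when the call began, along the tool's axes at that moment; what a row does not reach only later rows make up. A row lasts 1/8 s, in which the tool goes at most 62.5 mm and 10.7 degrees, less where a joint would pass 70% of its speed; a pose out of reach is approached as far as the arm can. A call with a number of a shift or a turn outside -1 to 1 is refused whole. A call with a gripper value outside its range is refused whole. The fingers move at their own pace and stop on an object; the grip force is fixed at half the most. Time passes only in rows, so rows that repeat a pose let the fingers close. It gives the time, the measured TCP pose, the force, the opening and the grip force at its end, in the units of the state.
- get_obs(): the state, without advancing time (a new reading comes with each control period).
- camera(name): name is "scene" or "top"; returns the picture (400x640x3 uint8, blue, green, red); there is no depth.
- get_calibration(name): a dict with "camera_matrix" (3x3 intrinsics, pixels), "R" (3x3) and "t" (3): a world point X has camera coordinates R X + t. Camera axes: x right, y down, z forward; pixel columns grow to the right and rows downward; lengths in m; the calibration is good to about 2 mm. A picture is of the moment at which its call begins. get_calibration takes no time and is no camera call.
- hand_in(): hands the job in; it is judged then, once.
The state is a dict: "time_s": time; "q": joint angles; "dq": joint speeds; "joint_efforts": joint torques, N m; "eef_pos": TCP position; "eef_rot": TCP orientation; "wrist_force": force on the tool from outside, world axes, zero at the start; "torque": the same for the moment, N m; "opening": opening from 0.0 (shut) to 1.0 (fully open); "grasp_force": force on a finger pad.
Only numpy, scipy, OpenCV 4.12 (cv2) and the standard library are available. Lean on these libraries where they do the work, as an engineer would, in place of code of your own. Each camera call takes 0.05 s, during which the arm holds its last target. There are 200 camera calls.

## Working session

There is one attempt and no reset: what is moved stays moved. The work goes in short steps, Python scripts to look and compute and a tool call to move; the robot and the scene stay as the last step left them, time stands still between calls to the robot, and variables do not carry over. Pictures are saved under pics/ and viewed, at most 14 in all, crops included, and the job is handed in when it is done.

Besides the shell and the picture viewer there is one more tool, called after ">>>" as name(argument=value, ...) on one line, values as JSON. arm_command: Moves the arm, as the interface text tells. Its arguments: {"type":"object","properties":{"dp":{"type":"array"},"turn":{"type":"array"},"jaw":{"type":"array"}},"required":["dp","turn","jaw"]}

```bash
mkdir -p pics; python3 - <<'E'
from bench import *
import cv2
o=get_obs(); print(o['time_s'],o['eef_pos'],o['eef_rot'],o['opening'])
for n in('top','scene'):
    cv2.imwrite(f'pics/{n}0.png',camera(n)); c=get_calibration(n); print(n,c)
E
```

```text
0.0 [ 0.25659152 -0.51397053  0.23040344] [-8.43498879e-04  9.73341149e-01  2.29360620e-01 -3.23613327e-05] 1.0045400788256114
top {'camera_matrix': array([[429.89970526,   0.        , 321.68992815],
       [  0.        , 429.89970526, 206.24858013],
       [  0.        ,   0.        ,   1.        ]]), 'R': array([[-0.01534795, -0.99987233,  0.00444525],
       [-0.9916017 ,  0.01464972, -0.1284969 ],
       [ 0.12841538, -0.00638008, -0.99169995]]), 't': array([0.05833717, 0.56116395, 1.05294497])}
scene {'camera_matrix': array([[377.2130859 ,   0.        , 319.04627073],
       [  0.        , 377.2130859 , 199.78698832],
       [  0.        ,   0.        ,   1.        ]]), 'R': array([[-0.55011191, -0.83504132, -0.00910438],
       [-0.44838958,  0.3045542 , -0.84035321],
       [ 0.70450243, -0.458206  , -0.54196272]]), 't': array([0.37074174, 0.26745407, 0.93022016])}
```

View pics/top0.png

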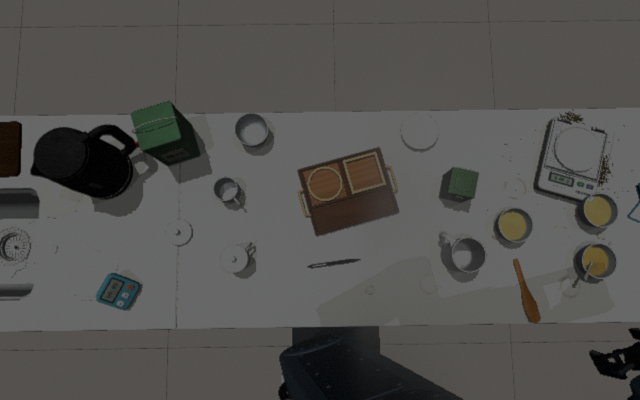

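View pics/scene0.png

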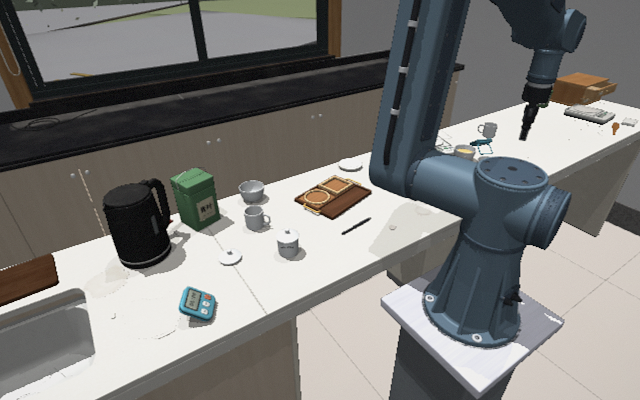

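```bash
python3 - <<'E'
import cv2,numpy as np
a=cv2.imread('pics/top0.png')
def crop(n,x0,y0,x1,y1,s):
    c=a[y0:y1,x0:x1].astype(float); c=np.clip(255*(c/255)**0.6*1.1,0,255).astype('uint8')
    c=cv2.resize(c,None,fx=s,fy=s,interpolation=cv2.INTER_CUBIC)
    for x in range(-(-x0//10)*10,x1,10):
        cv2.line(c,(int((x+.5-x0)*s),0),(int((x+.5-x0)*s),6 if x%50 else 14),(0,0,255),1)
        if x%20==0: cv2.putText(c,str(x),(int((x+.5-x0)*s)-10,25),0,.35,(0,0,255),1)
    for y in range(-(-y0//10)*10,y1,10):
        cv2.line(c,(0,int((y+.5-y0)*s)),(6 if y%50 else 14,int((y+.5-y0)*s)),(0,0,255),1)
        if y%20==0: cv2.putText(c,str(y),(10,int((y+.5-y0)*s)+4),0,.35,(0,0,255),1)
    cv2.imwrite(f'pics/{n}.png',c)
crop('A',290,140,490,280,4)
crop('B',155,165,275,280,5.2)
E
```

```text
(no output)
```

View pics/A.png

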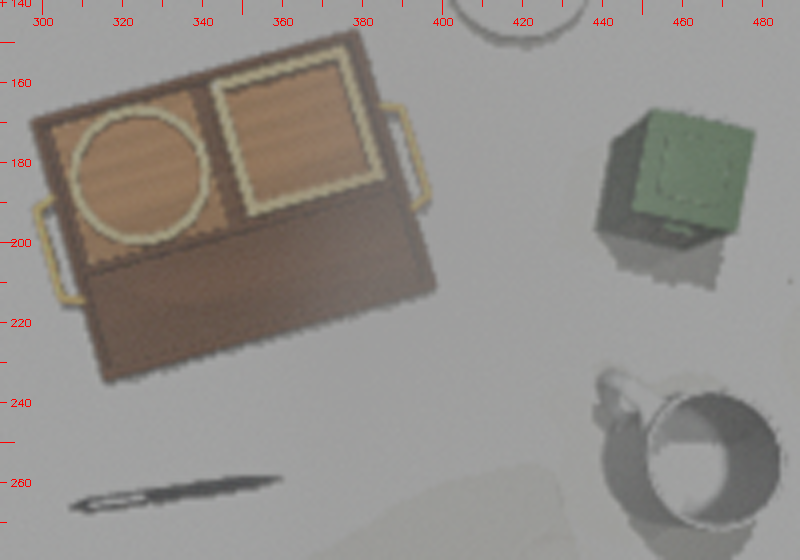

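View pics/B.png

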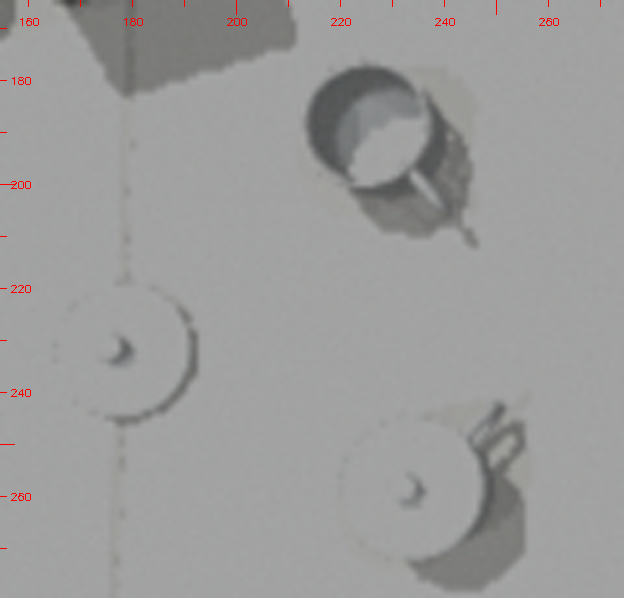

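```bash
cat > h.py <<'E'
from bench import *
import cv2,numpy as np
from scipy.spatial.transform import Rotation as Rn
def cal(n):
    c=get_calibration(n);return c['camera_matrix'],c['R'],c['t']
def ray(n,u,v,z):
    K,R,t=cal(n);C=-R.T@t;d=R.T@np.linalg.inv(K)@[u,v,1];return (C+d*(z-C[2])/d[2])
def proj(n,P):
    K,R,t=cal(n);p=(np.atleast_2d(P)@R.T+t)@K.T;return p[:,:2]/p[:,2:]
def tool(): 
    o=get_obs();w,x,y,z=o['eef_rot'];return np.array(o['eef_pos']),Rn.from_quat([x,y,z,w])
def goto(p,yaw,down=True):
    """dp & turn units for going to p with tool y axis along world angle yaw (mod pi)"""
    P,R=tool(); best=None
    for k in(0,np.pi):
        a=yaw+k; y=np.array([np.cos(a),np.sin(a),0]);z=np.array([0,0,-1.]);x=np.cross(y,z)
        rv=(R.inv()*Rn.from_matrix(np.c_[x,y,z])).as_rotvec()
        if best is None or np.linalg.norm(rv)<np.linalg.norm(best): best=rv
    d=R.inv().apply(np.array(p)-P)/.25
    print('dp',d.round(3),'turn',(np.degrees(best)/30).round(3))
E
python3 - <<'E'
from h import *
pr=lambda *a:print(*[x.round(4) if hasattr(x,'round') else x for x in a])
A=lambda x,y,z:ray('top',x/4+290-.5,y/4+140-.5,z)
B=lambda x,y,z:ray('top',x/5.2+155-.5,y/5.2+165-.5,z)
K,R,t=cal('top');pr('cam',-R.T@t)
c=np.array([A(33,120,.014),A(357,29,.014),A(437,290,.014),A(107,382,.014)])
pr('tray',c,np.linalg.norm(c[0]-c[1]),np.linalg.norm(c[1]-c[2]))
ring=A(140.5,174.5,.016);fr=A(297.75,131,.020);pr('ring',ring,'frame',fr,np.linalg.norm((ring-fr)[:2]))
up=(c[0]+c[1]-c[2]-c[3]);pr('yaw x',np.degrees(np.arctan2(up[1],up[0])))
l=c[0]+c[3]-c[1]-c[2];pr('yaw y',np.degrees(np.arctan2(l[1],l[0])))
p1,p2=A(70,508,.005),A(283,478,.005);pr('pen',p1,p2,(p1+p2)/2,np.linalg.norm(p1-p2),np.degrees(np.arctan2(*(p1-p2)[1::-1])))
tc=np.array([A(653,108,.091),A(754,130,.091),A(735,236,.091),A(632,211,.091)]);pr('tin',tc,tc.mean(0))
for v in(tc[0]-tc[1],tc[3]-tc[2],tc[0]-tc[3],tc[1]-tc[2]):pr(np.linalg.norm(v),np.degrees(np.arctan2(v[1],v[0])))
pr('cup',B(369,126.5,.06),'lid',B(127,352,.014),'knob',B(120,350,.031))
pr('ear',B(445,210,.05))
E
```

```text
cam [0.4221 0.0568 1.1161]
tray [[ 0.6626  0.1108  0.014 ]
 [ 0.7206 -0.103   0.014 ]
 [ 0.5469 -0.149   0.014 ]
 [ 0.4908  0.0648  0.014 ]] 0.2215 0.1797
ring [0.625  0.0412 0.016 ] frame [ 0.6515 -0.0614  0.02  ] 0.1059
yaw x 14.9191
yaw y 104.9519
pen [0.4111 0.0897 0.005 ] [ 0.428  -0.0472  0.005 ] [0.4196 0.0212 0.005 ] 0.1379 97.0648
tin [[ 0.6478 -0.2706  0.091 ]
 [ 0.6333 -0.3314  0.091 ]
 [ 0.5683 -0.3159  0.091 ]
 [ 0.5845 -0.2544  0.091 ]] [ 0.6085 -0.2931  0.091 ]
0.0625 76.5522
0.0635 75.2449
0.0653 -14.333
0.0668 -13.449
cup [0.6061 0.2887 0.06  ] lid [0.5032 0.4164 0.014 ] knob [0.503  0.4142 0.031 ]
ear [0.5666 0.2539 0.05  ]
```

```bash
cat > ov.py <<'E'
from h import *
def circ(c,r,z):
    a=np.linspace(0,2*np.pi,61);return np.c_[c[0]+r*np.cos(a),c[1]+r*np.sin(a),a*0+z]
def overlay(src,n,out,x0,y0,x1,y1,s,polys):
    a=cv2.imread(src) if isinstance(src,str) else src
    c=np.clip(255*(a[y0:y1,x0:x1]/255.)**0.6*1.1,0,255).astype('uint8')
    c=cv2.resize(c,None,fx=s,fy=s,interpolation=cv2.INTER_CUBIC)
    for P in polys:
        q=(proj(n,P)+.5-[x0,y0])*s
        cv2.polylines(c,[q.round().astype(np.int32)],False,(0,0,255),1,cv2.LINE_AA)
    cv2.imwrite(out,c);return c
E
python3 - <<'E'
from ov import *
cup=np.array([.6061,.2887]);lid=np.array([.5032,.4164]);ring=[.625,.0412]
ang=np.arctan2(-.0348,-.0395);e=np.array([np.cos(ang),np.sin(ang)]);print(np.degrees(ang))
P=[circ(cup,.031,.06),circ(cup,.031,0),np.array([[*(cup+e*.031),.03],[*(cup+e*.055),.03],[*(cup+e*.055),.05],[*(cup+e*.031),.05]]),
circ(lid,.033,.014),circ(lid,.0065,.031),circ(ring,.0455,.016),circ(ring,.0395,.016)]
b=overlay('pics/top0.png','top','pics/o1.png',160,165,260,265,4,P)
s=overlay('pics/scene0.png','scene','pics/o2.png',212,180,312,280,4,P)
cv2.imwrite('pics/o12.png',np.hstack([b,s]))
E
```

```text
-138.619540233219
```

View pics/o12.png

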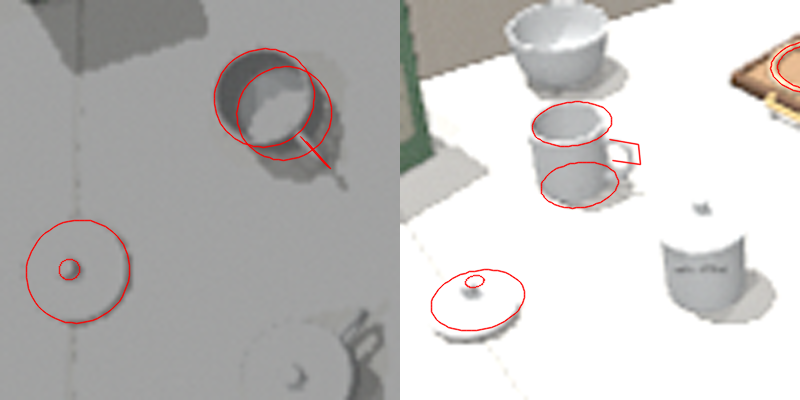

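```bash
python3 -c "
from h import *
goto([.43,-.1,.23],np.radians(131.4));goto([.606,.2887,.16],np.radians(131.4));print(tool()[1].as_matrix().round(3),get_obs()['q'])"
```

```text
dp [ 1.36  -1.172  0.004] turn [-0.003 -0.001 -0.496]
dp [ 2.684 -2.248  0.286] turn [-0.003 -0.001 -0.496]
[[ 0.895  0.447 -0.   ]
 [ 0.447 -0.895  0.002]
 [ 0.    -0.002 -1.   ]] [-1.31425653e+00  1.81452101e-01  1.60792119e+00  1.18640778e-05
  1.35382261e+00 -2.06331348e-01]
```

>>> arm_command(dp=[[0.18, -0.15, 0], [0.36, -0.3, 0], [0.54, -0.45, 0], [0.72, -0.6, 0], [0.9, -0.75, 0]], turn=[[0, 0, 0], [0, 0, 0], [0, 0, 0], [0, 0, 0], [0, 0, 0]], jaw=[1, 1, 1, 1, 1])

```text
time_s: 0.72
eef_pos: [0.3746, -0.2444, 0.2311]
eef_rot: [-0.0, 0.973, 0.229, 0.0]
wrist_force: [0.9, -0.6, -0.2]
opening: 0.998
grasp_force: 0.0
```

>>> arm_command(dp=[[0.18, -0.15, 0], [0.36, -0.3, 0], [0.54, -0.45, 0], [0.72, -0.6, 0], [0.9, -0.75, 0]], turn=[[0, 0, 0], [0, 0, 0], [0, 0, 0], [0, 0, 0], [0, 0, 0]], jaw=[1, 1, 1, 1, 1])

```text
time_s: 1.35
eef_pos: [0.4923, 0.0239, 0.2312]
eef_rot: [0.0, 0.973, 0.229, -0.0]
wrist_force: [0.2, 0.6, 0.4]
opening: 1.001
grasp_force: 0.0
```

>>> arm_command(dp=[[0.18, -0.15, 0], [0.36, -0.3, 0], [0.54, -0.45, 0], [0.72, -0.6, 0.1], [0.884, -0.748, 0.2]], turn=[[0, 0, -0.1], [0, 0, -0.2], [0, 0, -0.3], [0, 0, -0.4], [0, 0, -0.5]], jaw=[1, 1, 1, 1, 1])

```text
time_s: 1.98
eef_pos: [0.6069, 0.2898, 0.1806]
eef_rot: [0.0, 0.935, 0.355, 0.0]
wrist_force: [0.0, -0.5, 0.7]
opening: 1.001
grasp_force: 0.0
```

```bash
python3 -c "
from h import *
o=get_obs();print(o['time_s'],o['eef_pos'],o['q'],o['dq'])
goto([.606,.2887,.1],np.radians(131.4));goto([.606,.2887,.028],np.radians(131.4))"
```

```text
1.975 [0.60692154 0.28980526 0.1805832 ] [ 2.69505613e-01  4.36006801e-01  1.38686410e+00 -1.67734706e-04
  1.31810124e+00  1.11392306e+00] [ 0.56678569  0.87260027 -0.73562416 -0.00380328 -0.13230928  0.15503144]
dp [-0.006  0.001  0.322] turn [ 0.001 -0.001  0.007]
dp [-0.006  0.001  0.61 ] turn [ 0.001 -0.001  0.007]
```

>>> arm_command(dp=[[0, 0, 0.1], [0, 0, 0.22], [0, 0, 0.34], [0, 0, 0.44], [0, 0, 0.5]], turn=[[0, 0, 0], [0, 0, 0], [0, 0, 0], [0, 0, 0], [0, 0, 0]], jaw=[1, 1, 1, 1, 1])

```text
time_s: 2.6
eef_pos: [0.6051, 0.2876, 0.0541]
eef_rot: [-0.0, 0.935, 0.354, -0.001]
wrist_force: [0.3, 0.1, 0.6]
opening: 1.001
grasp_force: 0.0
```

>>> arm_command(dp=[[0, 0, 0.05], [0, 0, 0.1], [0, 0, 0.1], [0, 0, 0.1], [0, 0, 0.1]], turn=[[0, 0, 0], [0, 0, 0], [0, 0, 0], [0, 0, 0], [0, 0, 0]], jaw=[1, 1, 0.9, 0.8, 0.75])

```text
time_s: 3.22
eef_pos: [0.6068, 0.2882, 0.0322]
eef_rot: [-0.0, 0.935, 0.354, 0.001]
wrist_force: [0.3, 0.5, 0.5]
opening: 0.748
grasp_force: 0.3
```

>>> arm_command(dp=[[0, 0, 0], [0, 0, 0], [0, 0, 0], [0, 0, 0], [0, 0, 0]], turn=[[0, 0, 0], [0, 0, 0], [0, 0, 0], [0, 0, 0], [0, 0, 0]], jaw=[0.7, 0.65, 0.6, 0.6, 0.6])

```text
time_s: 3.85
eef_pos: [0.6071, 0.2885, 0.0328]
eef_rot: [-0.0, 0.935, 0.354, 0.001]
wrist_force: [-1.6, 0.9, 5.6]
opening: 0.7
grasp_force: 63.9
```

>>> arm_command(dp=[[0, 0, 0], [0, 0, -0.05], [0, 0, -0.15], [0, 0, -0.3], [0, 0, -0.5]], turn=[[0, 0, 0], [0, 0, 0], [0, 0, 0], [0, 0, 0], [0, 0, 0]], jaw=[0.6, 0.6, 0.6, 0.6, 0.6])

```text
time_s: 4.47
eef_pos: [0.605, 0.2873, 0.1562]
eef_rot: [-0.0, 0.935, 0.354, -0.002]
wrist_force: [0.6, -0.1, -1.4]
opening: 0.702
grasp_force: 65.0
```

```bash
python3 - <<'E'
from ov import *
o=get_obs();print(o['time_s'],o['eef_pos'],o['opening'],o['grasp_force'])
goto([.625,.0412,.15],np.radians(104.9))
a,b=camera('top'),camera('scene')
cv2.imwrite('pics/top1.png',a);cv2.imwrite('pics/scene1.png',b)
x=overlay(a,'top','pics/t.png',180,130,340,260,2.5,[]);y=overlay(b,'scene','pics/t.png',200,130,360,260,2.5,[])
cv2.imwrite('pics/g1.png',np.hstack([x,y]))
E
```

```text
4.475 [0.60496797 0.28732658 0.15615501] 0.7015761612430441 65.00355819356628
dp [-0.592  0.79   0.025] turn [-0.001  0.007  0.887]
```

View pics/g1.png

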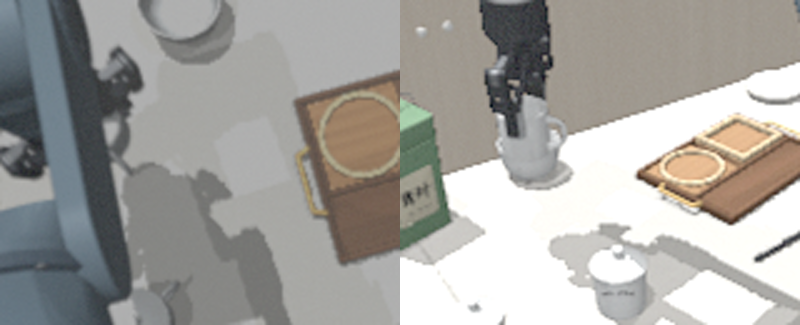

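>>> arm_command(dp=[[-0.12, 0.16, 0], [-0.24, 0.32, 0], [-0.36, 0.48, 0], [-0.48, 0.64, 0], [-0.592, 0.79, 0]], turn=[[0, 0, 0.18], [0, 0, 0.36], [0, 0, 0.54], [0, 0, 0.72], [0, 0, 0.887]], jaw=[0.6, 0.6, 0.6, 0.6, 0.6])

```text
time_s: 5.2
eef_pos: [0.6257, 0.0401, 0.1558]
eef_rot: [0.0, 0.992, 0.128, -0.001]
wrist_force: [-0.5, -0.3, -0.8]
opening: 0.705
grasp_force: 65.1
```

```bash
python3 -c "
from h import *
print(get_obs()['eef_pos'],get_obs()['time_s']);goto([.625,.0412,.0435],np.radians(104.9))"
```

```text
[0.62574452 0.0400933  0.15577278] 5.2
dp [-0.001 -0.005  0.449] turn [-0.     0.002 -0.006]
```

>>> arm_command(dp=[[0, -0.002, 0.1], [0, -0.004, 0.2], [0, -0.004, 0.3], [0, -0.004, 0.37], [0, -0.004, 0.4]], turn=[[0, 0, 0], [0, 0, 0], [0, 0, 0], [0, 0, 0], [0, 0, 0]], jaw=[0.6, 0.6, 0.6, 0.6, 0.6])

```text
time_s: 5.82
eef_pos: [0.6251, 0.043, 0.0548]
eef_rot: [-0.0, 0.992, 0.13, -0.001]
wrist_force: [-0.1, 0.4, -1.2]
opening: 0.706
grasp_force: 65.2
```

>>> arm_command(dp=[[0, 0, 0.02], [0, 0, 0.04], [0, 0, 0.05], [0, 0, 0.05], [0, 0, 0.05]], turn=[[0, 0, 0], [0, 0, 0], [0, 0, 0], [0, 0, 0], [0, 0, 0]], jaw=[0.6, 0.6, 0.6, 0.6, 0.6])

```text
time_s: 6.45
eef_pos: [0.6263, 0.0429, 0.0441]
eef_rot: [0.0, 0.992, 0.13, 0.0]
wrist_force: [0.2, -0.1, -1.4]
opening: 0.704
grasp_force: 65.2
```

>>> arm_command(dp=[[0, 0.002, 0.003], [0, 0.004, 0.006], [0, 0.004, 0.008], [0, 0.004, 0.008], [0, 0.004, 0.008]], turn=[[0, 0, 0], [0, 0, 0], [0, 0, 0], [0, 0, 0], [0, 0, 0]], jaw=[0.6, 0.6, 0.6, 0.6, 0.6])

```text
time_s: 7.08
eef_pos: [0.6267, 0.0422, 0.0428]
eef_rot: [-0.0, 0.992, 0.13, 0.0]
wrist_force: [-2.9, 2.1, 6.6]
opening: 0.701
grasp_force: 66.0
```

>>> arm_command(dp=[[0, 0, 0], [0, 0, 0], [0, 0, 0], [0, 0, 0], [0, 0, -0.04]], turn=[[0, 0, 0], [0, 0, 0], [0, 0, 0], [0, 0, 0], [0, 0, 0]], jaw=[0.75, 0.8, 0.9, 0.95, 1])

```text
time_s: 7.7
eef_pos: [0.6255, 0.042, 0.0512]
eef_rot: [-0.0, 0.992, 0.13, -0.001]
wrist_force: [0.1, 0.6, -0.3]
opening: 0.997
grasp_force: 0.0
```

>>> arm_command(dp=[[0, 0, -0.15], [0, 0, -0.35], [0, 0, -0.55], [0, 0, -0.7], [0, 0, -0.7]], turn=[[0, 0, 0], [0, 0, 0], [0, 0, 0], [0, 0, 0], [0, 0, 0]], jaw=[1, 1, 1, 1, 1])

```text
time_s: 8.32
eef_pos: [0.6287, 0.0417, 0.2322]
eef_rot: [0.001, 0.992, 0.13, 0.004]
wrist_force: [0.3, -0.1, 0.0]
opening: 0.997
grasp_force: 0.0
```

```bash
python3 -c "
from h import *
o=get_obs();print(o['eef_pos'],o['q'],o['time_s']);goto([.6085,-.2931,.2],np.radians(76))"
```

```text
[0.62873761 0.04174663 0.23220881] [-1.21771346e-01  2.94705067e-01  1.46707823e+00  3.40786361e-05
  1.37097401e+00  1.18873785e+00] 8.325
dp [-0.424  1.273  0.13 ] turn [ 0.002 -0.017  0.964]
```

>>> arm_command(dp=[[-0.06, 0.18, 0], [-0.12, 0.36, 0], [-0.18, 0.54, 0], [-0.24, 0.72, 0], [-0.3, 0.9, 0]], turn=[[0, 0, 0], [0, 0, 0], [0, 0, 0], [0, 0, 0], [0, 0, 0]], jaw=[1, 1, 1, 1, 1])

```text
time_s: 8.95
eef_pos: [0.6109, -0.1959, 0.2257]
eef_rot: [-0.001, 0.992, 0.13, -0.001]
wrist_force: [0.1, -0.2, 0.0]
opening: 1.004
grasp_force: 0.0
```

>>> arm_command(dp=[[-0.03, 0.1, 0], [-0.06, 0.2, 0.02], [-0.09, 0.3, 0.06], [-0.12, 0.373, 0.1], [-0.124, 0.373, 0.12]], turn=[[0, 0, 0.2], [0, 0, 0.4], [0, 0, 0.6], [0, 0, 0.8], [0, 0, 0.96]], jaw=[1, 1, 1, 1, 1])

```text
time_s: 9.57
eef_pos: [0.6044, -0.294, 0.1946]
eef_rot: [-0.001, 0.992, -0.123, -0.001]
wrist_force: [-0.3, -0.1, 0.5]
opening: 1.001
grasp_force: 0.0
```

```bash
python3 -c "
from h import *
o=get_obs();print(o['eef_pos'],o['q'],o['time_s']);goto([.6085,-.2931,.055],np.radians(76))"
```

```text
[ 0.60442592 -0.29403613  0.19457838] [-6.28762238e-01  4.24974589e-01  1.37291956e+00 -3.66466884e-04
  1.34664394e+00  1.18967537e+00] 9.575
dp [ 0.016 -0.007  0.558] turn [-0.001  0.005 -0.006]
```

>>> arm_command(dp=[[0.012, -0.004, 0.1], [0.012, -0.004, 0.22], [0.012, -0.004, 0.34], [0.012, -0.004, 0.46], [0.012, -0.004, 0.54]], turn=[[0, 0, 0], [0, 0, 0], [0, 0, 0], [0, 0, 0], [0, 0, 0]], jaw=[1, 1, 1, 1, 1])

```text
time_s: 10.2
eef_pos: [0.6076, -0.2917, 0.059]
eef_rot: [-0.001, 0.993, -0.121, -0.002]
wrist_force: [0.4, 0.1, 0.1]
opening: 0.997
grasp_force: 0.0
```

>>> arm_command(dp=[[0, 0, 0.01], [0, 0, 0.016], [0, 0, 0.016], [0, 0, 0.016], [0, 0, 0.016]], turn=[[0, 0, 0], [0, 0, 0], [0, 0, 0], [0, 0, 0], [0, 0, 0]], jaw=[1, 0.95, 0.9, 0.85, 0.8])

```text
time_s: 10.82
eef_pos: [0.6093, -0.2927, 0.0585]
eef_rot: [0.0, 0.993, -0.121, 0.0]
wrist_force: [0.3, -0.3, 0.2]
opening: 0.799
grasp_force: 0.0
```

>>> arm_command(dp=[[0, 0, 0], [0, 0, 0], [0, 0, 0], [0, 0, 0], [0, 0, 0]], turn=[[0, 0, 0], [0, 0, 0], [0, 0, 0], [0, 0, 0], [0, 0, 0]], jaw=[0.75, 0.7, 0.65, 0.6, 0.6])

```text
time_s: 11.45
eef_pos: [0.6095, -0.2928, 0.0588]
eef_rot: [0.0, 0.993, -0.121, 0.001]
wrist_force: [-0.5, 0.5, 6.2]
opening: 0.76
grasp_force: 65.2
```

>>> arm_command(dp=[[0, 0, -0.02], [0, 0, -0.06], [0, 0, -0.16], [0, 0, -0.3], [0, 0, -0.4]], turn=[[0, 0, 0], [0, 0, 0], [0, 0, 0], [0, 0, 0], [0, 0, 0]], jaw=[0.6, 0.6, 0.6, 0.6, 0.6])

```text
time_s: 12.08
eef_pos: [0.6092, -0.293, 0.1598]
eef_rot: [0.0, 0.993, -0.121, 0.001]
wrist_force: [0.2, -1.0, -0.9]
opening: 0.758
grasp_force: 66.7
```

```bash
python3 -c "
from h import *
o=get_obs();print(o['eef_pos'],o['q'],o['time_s'],o['torque']);goto([.6515,-.0614,.16],np.radians(104.8))"
```

```text
[ 0.60919568 -0.29297014  0.15980758] [-6.23366681e-01  4.62534719e-01  1.39356403e+00 -1.18655423e-04
  1.28400935e+00  1.18999847e+00] 12.075 [-0.01465247  0.03587917  0.00949091]
dp [-0.058 -0.94  -0.001] turn [ 0.002 -0.002 -0.957]
```

>>> arm_command(dp=[[-0.012, -0.19, 0], [-0.024, -0.38, 0], [-0.036, -0.57, 0], [-0.048, -0.76, 0], [-0.058, -0.94, 0]], turn=[[0, 0, -0.19], [0, 0, -0.38], [0, 0, -0.57], [0, 0, -0.76], [0, 0, -0.957]], jaw=[0.6, 0.6, 0.6, 0.6, 0.6])

```text
time_s: 12.7
eef_pos: [0.6513, -0.0595, 0.1581]
eef_rot: [0.0, 0.991, 0.131, 0.0]
wrist_force: [0.5, 0.3, -1.9]
opening: 0.763
grasp_force: 66.8
```

>>> arm_command(dp=[[0, 0, 0.04], [0, 0, 0.1], [0, 0, 0.16], [0, 0, 0.2], [0, 0, 0.2]], turn=[[0, 0, 0], [0, 0, 0], [0, 0, 0], [0, 0, 0], [0, 0, 0]], jaw=[0.6, 0.6, 0.6, 0.6, 0.6])

```text
time_s: 13.32
eef_pos: [0.6503, -0.0616, 0.1062]
eef_rot: [-0.001, 0.992, 0.128, -0.001]
wrist_force: [0.4, -0.8, -1.1]
opening: 0.758
grasp_force: 66.9
```

```bash
python3 - <<'E'
from ov import *
o=get_obs();print(o['time_s'],o['eef_pos'],o['wrist_force'])
goto([.6515,-.0614,.0687],np.radians(104.8))
a,b=camera('top'),camera('scene')
x=overlay(a,'top','pics/t.png',285,130,405,250,3.3,[]);y=overlay(b,'scene','pics/t.png',270,120,390,240,3.3,[])
cv2.imwrite('pics/g2.png',np.hstack([x,y]))
E
```

```text
13.325 [ 0.65025238 -0.06158825  0.10615406] [ 0.37468501 -0.82079771 -1.05195642]
dp [0.005 0.001 0.15 ] turn [-0.003  0.005 -0.002]
```

View pics/g2.png

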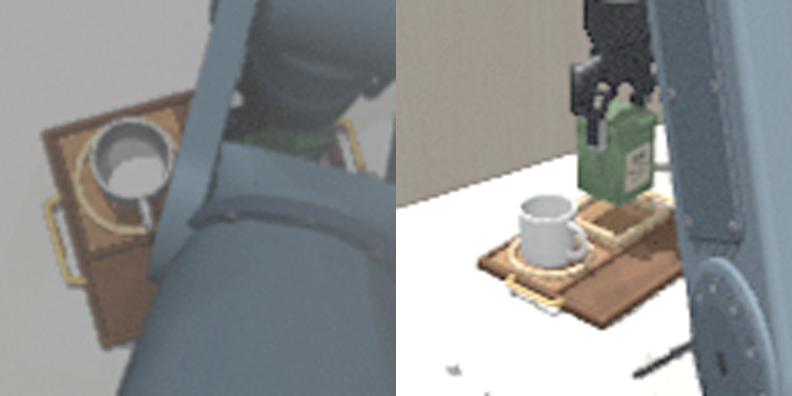

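The cup stands upright in the ring, its rim centred at about crop (132,158). The tin hangs upright over the square frame. Lowering it now.

>>> arm_command(dp=[[0.003, 0, 0.04], [0.003, 0, 0.08], [0.003, 0, 0.12], [0.003, 0, 0.14], [0.003, 0, 0.148]], turn=[[0, 0, 0], [0, 0, 0], [0, 0, 0], [0, 0, 0], [0, 0, 0]], jaw=[0.6, 0.6, 0.6, 0.6, 0.6])

```text
time_s: 14.05
eef_pos: [0.6517, -0.0607, 0.0701]
eef_rot: [-0.0, 0.992, 0.129, -0.0]
wrist_force: [-0.3, 0.2, -2.2]
opening: 0.756
grasp_force: 66.9
```

>>> arm_command(dp=[[0, 0, 0.003], [0, 0, 0.006], [0, 0, 0.006], [0, 0, 0.006], [0, 0, 0.006]], turn=[[0, 0, 0], [0, 0, 0], [0, 0, 0], [0, 0, 0], [0, 0, 0]], jaw=[0.6, 0.6, 0.6, 0.6, 0.6])

```text
time_s: 14.68
eef_pos: [0.6521, -0.0608, 0.0694]
eef_rot: [0.0, 0.992, 0.129, 0.0]
wrist_force: [-0.4, -0.1, -1.2]
opening: 0.755
grasp_force: 66.9
```

>>> arm_command(dp=[[0, 0, 0.003], [0, 0, 0.006], [0, 0, 0.006], [0, 0, 0.006], [0, 0, 0.006]], turn=[[0, 0, 0], [0, 0, 0], [0, 0, 0], [0, 0, 0], [0, 0, 0]], jaw=[0.6, 0.6, 0.6, 0.6, 0.6])

```text
time_s: 15.3
eef_pos: [0.6523, -0.0608, 0.0688]
eef_rot: [0.0, 0.992, 0.129, 0.0]
wrist_force: [-3.0, 0.6, 5.4]
opening: 0.76
grasp_force: 67.6
```

>>> arm_command(dp=[[0, 0, 0], [0, 0, 0], [0, 0, 0], [0, 0, 0], [0, 0, -0.04]], turn=[[0, 0, 0], [0, 0, 0], [0, 0, 0], [0, 0, 0], [0, 0, 0]], jaw=[0.8, 0.85, 0.9, 0.95, 1])

```text
time_s: 15.92
eef_pos: [0.6512, -0.0606, 0.0771]
eef_rot: [-0.0, 0.992, 0.129, -0.001]
wrist_force: [0.2, 0.4, 0.4]
opening: 1.001
grasp_force: 0.0
```

>>> arm_command(dp=[[0, 0, -0.15], [0, 0, -0.35], [0, 0, -0.5], [0, 0, -0.6], [0, 0, -0.6]], turn=[[0, 0, 0], [0, 0, 0], [0, 0, 0], [0, 0, 0], [0, 0, 0]], jaw=[1, 1, 1, 1, 1])

```text
time_s: 16.55
eef_pos: [0.6536, -0.0612, 0.2314]
eef_rot: [0.001, 0.992, 0.129, 0.003]
wrist_force: [0.7, -0.5, -0.1]
opening: 1.0
grasp_force: 0.0
```

```bash
python3 -c "
from h import *
o=get_obs();print(o['eef_pos'],o['q'],o['time_s']);goto([.4196,.0212,.15],np.radians(7))"
```

```text
[ 0.65357918 -0.06119787  0.2313634 ] [-2.73803850e-01  3.54647550e-01  1.39175936e+00  2.13312949e-05
  1.38903361e+00  1.03833527e+00] 16.55
dp [-0.822 -0.559  0.319] turn [ 0.012 -0.004 -2.739]
```

>>> arm_command(dp=[[-0.16, -0.11, 0], [-0.32, -0.22, 0], [-0.48, -0.33, 0], [-0.64, -0.44, 0.1], [-0.822, -0.559, 0.2]], turn=[[0, 0, -0.2], [0, 0, -0.4], [0, 0, -0.6], [0, 0, -0.8], [0, 0, -1]], jaw=[1, 1, 1, 0.8, 0.5])

```text
time_s: 17.18
eef_pos: [0.4156, 0.0223, 0.1761]
eef_rot: [-0.0, 0.924, 0.383, -0.0]
wrist_force: [0.2, 0.5, 0.7]
opening: 0.606
grasp_force: 0.0
```

>>> arm_command(dp=[[0, 0, 0], [0, 0, 0], [0, 0, 0], [0, 0, 0]], turn=[[0, 0, -0.25], [0, 0, -0.5], [0, 0, -0.75], [0, 0, -1]], jaw=[0.5, 0.5, 0.5, 0.5])

```text
time_s: 17.68
eef_pos: [0.4166, 0.022, 0.1765]
eef_rot: [-0.001, 0.793, 0.609, -0.001]
wrist_force: [0.9, -1.2, -0.3]
opening: 0.498
grasp_force: 0.0
```

>>> arm_command(dp=[[0, 0, 0], [0, 0, 0], [0, 0, 0], [0, 0, 0]], turn=[[0, 0, -0.25], [0, 0, -0.5], [0, 0, -0.72], [0, 0, -0.74]], jaw=[0.5, 0.5, 0.5, 0.5])

```text
time_s: 18.18
eef_pos: [0.4167, 0.0219, 0.1767]
eef_rot: [-0.001, 0.663, 0.749, -0.0]
wrist_force: [0.5, -0.3, -0.1]
opening: 0.497
grasp_force: 0.0
```

```bash
python3 -c "
from h import *
o=get_obs();print(o['eef_pos'],o['opening'],o['time_s']);goto([.4196,.0212,.003],np.radians(7))"
```

```text
[0.41674223 0.02192571 0.17667735] 0.4972519453402209 18.175
dp [-0.005  0.012  0.695] turn [-0.004 -0.001 -0.   ]
```

>>> arm_command(dp=[[-0.005, 0.01, 0.15], [-0.005, 0.01, 0.3], [-0.005, 0.01, 0.44], [-0.005, 0.01, 0.56], [-0.005, 0.01, 0.64]], turn=[[0, 0, 0], [0, 0, 0], [0, 0, 0], [0, 0, 0], [0, 0, 0]], jaw=[0.5, 0.5, 0.5, 0.5, 0.5])

```text
time_s: 18.8
eef_pos: [0.4187, 0.0211, 0.0158]
eef_rot: [-0.001, 0.663, 0.748, -0.001]
wrist_force: [-0.4, 0.0, -0.2]
opening: 0.498
grasp_force: 0.0
```

>>> arm_command(dp=[[0, 0, 0.03], [0, 0, 0.052], [0, 0, 0.052], [0, 0, 0.052], [0, 0, 0.052]], turn=[[0, 0, 0], [0, 0, 0], [0, 0, 0], [0, 0, 0], [0, 0, 0]], jaw=[0.5, 0.5, 0.4, 0.3, 0.25])

```text
time_s: 19.42
eef_pos: [0.4207, 0.0207, 0.0053]
eef_rot: [0.001, 0.663, 0.749, 0.0]
wrist_force: [0.2, -0.6, -0.3]
opening: 0.248
grasp_force: 0.0
```

>>> arm_command(dp=[[0, 0, 0], [0, 0, 0], [0, 0, 0], [0, 0, 0], [0, 0, 0]], turn=[[0, 0, 0], [0, 0, 0], [0, 0, 0], [0, 0, 0], [0, 0, 0]], jaw=[0.2, 0.15, 0.1, 0.05, 0])

```text
time_s: 20.05
eef_pos: [0.4204, 0.0208, 0.0051]
eef_rot: [0.0, 0.663, 0.749, 0.0]
wrist_force: [-1.0, -0.3, 4.7]
opening: 0.082
grasp_force: 58.8
```

>>> arm_command(dp=[[0, 0, 0], [0, 0, -0.03], [0, 0, -0.08], [0, 0, -0.16], [0, 0, -0.25]], turn=[[0, 0, 0], [0, 0, 0], [0, 0, 0], [0, 0, 0], [0, 0, 0]], jaw=[0, 0, 0, 0, 0])

```text
time_s: 20.68
eef_pos: [0.4202, 0.0208, 0.0685]
eef_rot: [0.0, 0.663, 0.749, 0.0]
wrist_force: [0.3, 1.3, -0.1]
opening: 0.082
grasp_force: 58.8
```

```bash
python3 -c "
from h import *
o=get_obs();print(o['eef_pos'],o['opening'],o['time_s']);goto([.556,-.0323,.065],np.radians(14.8))"
```

```text
[0.42015787 0.02084121 0.06847915] 0.0816683317049942 20.675
dp [-0.277  0.513  0.014] turn [ 0.     0.    -0.259]
```

```bash
python3 -c "
from h import *
goto([.5474,-.0191,.065],np.radians(14.8))"
```

```text
dp [-0.221  0.486  0.014] turn [ 0.     0.    -0.259]
```

>>> arm_command(dp=[[-0.044, 0.1, 0], [-0.09, 0.2, 0], [-0.13, 0.3, 0], [-0.18, 0.4, 0], [-0.221, 0.486, 0]], turn=[[0, 0, -0.05], [0, 0, -0.1], [0, 0, -0.15], [0, 0, -0.2], [0, 0, -0.259]], jaw=[0, 0, 0, 0, 0])

```text
time_s: 21.3
eef_pos: [0.5488, -0.0196, 0.0683]
eef_rot: [0.0, 0.61, 0.793, 0.0]
wrist_force: [0.6, 0.4, 0.7]
opening: 0.079
grasp_force: 58.8
```

>>> arm_command(dp=[[0, 0, 0.05], [0, 0, 0.12], [0, 0, 0.18], [0, 0, 0.21], [0, 0, 0.21]], turn=[[0, 0, 0], [0, 0, 0], [0, 0, 0], [0, 0, 0], [0, 0, 0]], jaw=[0, 0, 0, 0, 0])

```text
time_s: 21.92
eef_pos: [0.5466, -0.0189, 0.0139]
eef_rot: [-0.001, 0.61, 0.792, -0.0]
wrist_force: [1.2, -0.2, 0.0]
opening: 0.085
grasp_force: 58.8
```

```bash
python3 - <<'E'
from ov import *
o=get_obs();print(o['time_s'],o['eef_pos'],o['wrist_force'])
goto([.5474,-.0191,.0115],np.radians(14.8))
a,b=camera('top'),camera('scene')
x=overlay(a,'top','pics/t.png',285,130,405,250,3.3,[]);y=overlay(b,'scene','pics/t.png',270,120,390,240,3.3,[])
cv2.imwrite('pics/g3.png',np.hstack([x,y]))
E
```

```text
21.925 [ 0.54661984 -0.0188737   0.01385035] [ 1.21505112 -0.1813526   0.00574629]
dp [-0.002  0.003  0.009] turn [-0.003 -0.002 -0.   ]
```

View pics/g3.png

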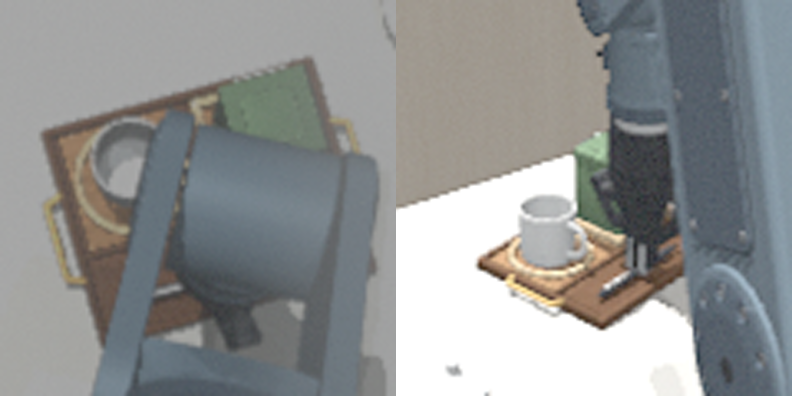

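The pen is just above the bay floor, parallel to the bay. The tin stands in its frame. Releasing.

>>> arm_command(dp=[[0, 0, 0.006], [0, 0, 0.008], [0, 0, 0.008], [0, 0, 0.008], [0, 0, 0.008]], turn=[[0, 0, 0], [0, 0, 0], [0, 0, 0], [0, 0, 0], [0, 0, 0]], jaw=[0, 0, 0, 0.1, 0.2])

```text
time_s: 22.65
eef_pos: [0.5476, -0.0192, 0.0128]
eef_rot: [0.0, 0.61, 0.792, 0.0]
wrist_force: [0.1, -0.1, 0.2]
opening: 0.202
grasp_force: 0.0
```

>>> arm_command(dp=[[0, 0, 0], [0, 0, -0.05], [0, 0, -0.2], [0, 0, -0.4], [0, 0, -0.6]], turn=[[0, 0, 0], [0, 0, 0], [0, 0, 0], [0, 0, 0], [0, 0, 0]], jaw=[0.2, 0.2, 0.2, 0.3, 0.5])

```text
time_s: 23.28
eef_pos: [0.5474, -0.0191, 0.1651]
eef_rot: [0.0, 0.61, 0.792, 0.0]
wrist_force: [0.9, -0.4, -0.4]
opening: 0.492
grasp_force: 0.0
```

```bash
python3 -c "
from h import *
o=get_obs();print(o['eef_pos'],o['q'],o['time_s']);goto([.503,.4158,.16],np.radians(15))"
```

```text
[ 0.54742827 -0.01913831  0.1651023 ] [-2.51718920e-01  1.89439506e-01  1.73802384e+00  4.10717262e-05
  1.21363164e+00 -5.09798040e-01] 23.275
dp [1.728 0.272 0.02 ] turn [ 0.001  0.    -0.007]
```

>>> arm_command(dp=[[0.18, 0.03, 0], [0.36, 0.06, 0], [0.54, 0.09, 0], [0.72, 0.12, 0], [0.9, 0.15, 0]], turn=[[0, 0, 0], [0, 0, 0], [0, 0, 0], [0, 0, 0], [0, 0, 0]], jaw=[0.5, 0.5, 0.5, 0.5, 0.5])

```text
time_s: 23.9
eef_pos: [0.5263, 0.2094, 0.164]
eef_rot: [0.0, 0.61, 0.792, 0.0]
wrist_force: [0.4, -0.2, 0.3]
opening: 0.503
grasp_force: 0.0
```

>>> arm_command(dp=[[0.18, 0.03, 0], [0.36, 0.06, 0], [0.54, 0.09, 0], [0.7, 0.11, 0], [0.828, 0.122, 0]], turn=[[0, 0, 0], [0, 0, 0], [0, 0, 0], [0, 0, 0], [0, 0, 0]], jaw=[0.5, 0.5, 0.5, 0.5, 0.5])

```text
time_s: 24.52
eef_pos: [0.5026, 0.4176, 0.1638]
eef_rot: [0.0, 0.61, 0.793, 0.0]
wrist_force: [0.2, -0.8, 1.1]
opening: 0.502
grasp_force: 0.0
```

```bash
python3 - <<'E'
from ov import *
o=get_obs();print(o['time_s'],o['eef_pos'])
a=camera('top');cv2.imwrite('pics/top2.png',a);cv2.imwrite('pics/scene2.png',camera('scene'))
goto([.503,.4158,.016],np.radians(15))
c=[.6255,.042]
overlay(a,'top','pics/g4.png',290,140,410,240,6,[circ(c,.031,.07),circ([.625,.0412],.0455,.016)])
E
```

```text
24.525 [0.50263393 0.41764704 0.16381848]
dp [-0.014  0.     0.591] turn [ 0.002 -0.002 -0.001]
```

View pics/g4.png

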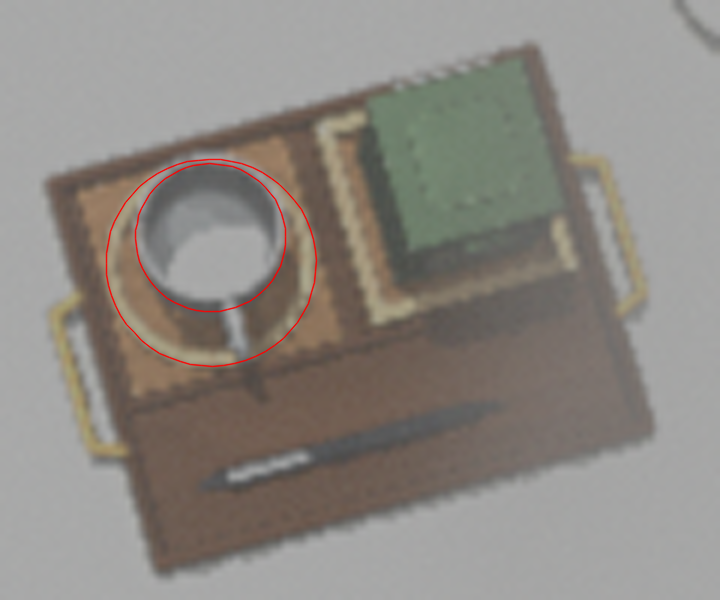

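```bash
python3 - <<'E'
from ov import *
c=np.array([.6255,.042]);u=np.array([.967,.255])
c2=c+.0035*u;print(c2)
P=[circ(c2,.031,.07),circ(c2,.031,.0105)]
x=overlay('pics/top2.png','top','pics/t.png',305,155,345,200,10,P)
y=overlay('pics/scene2.png','scene','pics/t.png',300,165,340,210,10,P)
cv2.imwrite('pics/g5.png',np.hstack([x,y]))
E
```

```text
[0.6288845 0.0428925]
```

View pics/g5.png

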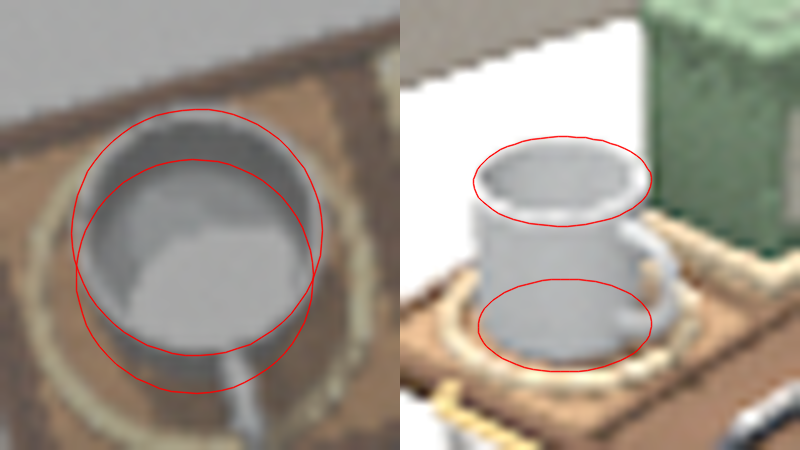

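>>> arm_command(dp=[[-0.006, 0, 0.14], [-0.006, 0, 0.28], [-0.006, 0, 0.42], [-0.006, 0, 0.5], [-0.006, 0, 0.56]], turn=[[0, 0, 0], [0, 0, 0], [0, 0, 0], [0, 0, 0], [0, 0, 0]], jaw=[0.5, 0.5, 0.5, 0.5, 0.5])

```text
time_s: 25.25
eef_pos: [0.5038, 0.4141, 0.0225]
eef_rot: [0.0, 0.61, 0.792, 0.0]
wrist_force: [0.8, -0.6, 0.4]
opening: 0.499
grasp_force: 0.0
```

>>> arm_command(dp=[[0, 0, 0.015], [0, 0, 0.028], [0, 0, 0.028], [0, 0, 0.028], [0, 0, 0.028]], turn=[[0, 0, 0], [0, 0, 0], [0, 0, 0], [0, 0, 0], [0, 0, 0]], jaw=[0.5, 0.45, 0.4, 0.35, 0.3])

```text
time_s: 25.88
eef_pos: [0.5037, 0.4146, 0.0163]
eef_rot: [0.0, 0.61, 0.792, 0.0]
wrist_force: [0.6, -0.5, -0.2]
opening: 0.3
grasp_force: 0.0
```

>>> arm_command(dp=[[0, 0, 0], [0, 0, 0], [0, 0, 0], [0, 0, 0], [0, 0, 0]], turn=[[0, 0, 0], [0, 0, 0], [0, 0, 0], [0, 0, 0], [0, 0, 0]], jaw=[0.25, 0.2, 0.17, 0.15, 0.13])

```text
time_s: 26.5
eef_pos: [0.5035, 0.4144, 0.0159]
eef_rot: [0.0, 0.61, 0.792, 0.0]
wrist_force: [-0.4, -0.2, -0.3]
opening: 0.135
grasp_force: 21.5
```

>>> arm_command(dp=[[0, 0, 0], [0, 0, 0], [0, 0, -0.02], [0, 0, -0.02], [0, 0, -0.02]], turn=[[0, 0, 0], [0, 0, 0], [0, 0, 0.3], [0, 0, 0.6], [0, 0, 0.9]], jaw=[0.3, 0.45, 0.5, 0.5, 0.5])

```text
time_s: 27.12
eef_pos: [0.5034, 0.4144, 0.0208]
eef_rot: [-0.0, 0.78, 0.626, -0.0]
wrist_force: [0.3, 0.0, 0.6]
opening: 0.5
grasp_force: 0.0
```

>>> arm_command(dp=[[0, 0, 0], [0, 0, 0], [0, 0, 0]], turn=[[0, 0, 0.33], [0, 0, 0.66], [0, 0, 1]], jaw=[0.5, 0.5, 0.5])

```text
time_s: 27.5
eef_pos: [0.5033, 0.4144, 0.0207]
eef_rot: [0.0, 0.915, 0.402, -0.0]
wrist_force: [0.6, 0.3, 0.3]
opening: 0.497
grasp_force: 0.0
```

>>> arm_command(dp=[[0, 0, 0], [0, 0, 0], [0, 0, 0], [0, 0, 0.02], [0, 0, 0.02]], turn=[[0, 0, 0.33], [0, 0, 0.66], [0, 0, 1], [0, 0, 1], [0, 0, 1]], jaw=[0.5, 0.5, 0.5, 0.4, 0.3])

```text
time_s: 28.12
eef_pos: [0.5029, 0.4141, 0.015]
eef_rot: [0.0, 0.988, 0.156, -0.001]
wrist_force: [0.9, 0.6, 0.2]
opening: 0.3
grasp_force: 0.0
```

>>> arm_command(dp=[[0, 0, 0], [0, 0, 0], [0, 0, 0], [0, 0, 0], [0, 0, 0]], turn=[[0, 0, 0], [0, 0, 0], [0, 0, 0], [0, 0, 0], [0, 0, 0]], jaw=[0.25, 0.2, 0.1, 0, 0])

```text
time_s: 28.75
eef_pos: [0.5036, 0.4145, 0.0161]
eef_rot: [-0.0, 0.988, 0.155, 0.0]
wrist_force: [-0.1, -0.2, 1.9]
opening: 0.114
grasp_force: 58.6
```

>>> arm_command(dp=[[0, 0, -0.03], [0, 0, -0.08], [0, 0, -0.2], [0, 0, -0.38], [0, 0, -0.5]], turn=[[0, 0, 0], [0, 0, 0], [0, 0, 0], [0, 0, 0], [0, 0, 0]], jaw=[0, 0, 0, 0, 0])

```text
time_s: 29.38
eef_pos: [0.5043, 0.4149, 0.1442]
eef_rot: [-0.001, 0.988, 0.155, 0.002]
wrist_force: [0.5, 0.1, -0.7]
opening: 0.118
grasp_force: 58.5
```

```bash
python3 - <<'E'
from ov import *
o=get_obs();print(o['time_s'],o['eef_pos'],o['opening'])
goto([.6294,.043,.14],np.radians(105))
b=camera('scene')
overlay(b,'scene','pics/g6.png',180,150,280,250,4,[])
E
```

```text
29.375 [0.50428719 0.41490424 0.14417871] 0.1175936831588836
dp [0.022 1.569 0.016] turn [-0.001 -0.006  0.093]
```

View pics/g6.png

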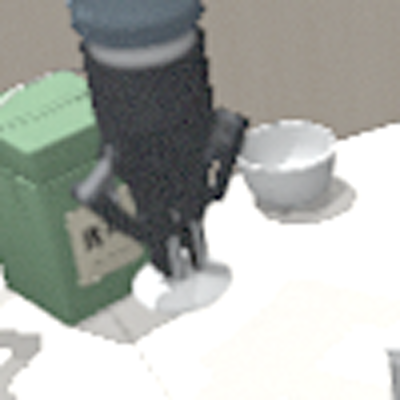

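>>> arm_command(dp=[[0.002, 0.19, 0], [0.004, 0.38, 0], [0.008, 0.57, 0], [0.01, 0.76, 0], [0.012, 0.9, 0]], turn=[[0, 0, 0], [0, 0, 0], [0, 0, 0], [0, 0, 0], [0, 0, 0]], jaw=[0, 0, 0, 0, 0])

```text
time_s: 30.05
eef_pos: [0.5756, 0.1991, 0.1414]
eef_rot: [0.0, 0.988, 0.154, 0.0]
wrist_force: [0.1, 1.0, -0.7]
opening: 0.114
grasp_force: 58.6
```

>>> arm_command(dp=[[0.003, 0.19, 0], [0.006, 0.38, 0], [0.01, 0.56, 0], [0.01, 0.665, 0], [0.01, 0.669, 0]], turn=[[0, 0, 0.02], [0, 0, 0.04], [0, 0, 0.06], [0, 0, 0.09], [0, 0, 0.09]], jaw=[0, 0, 0, 0, 0])

```text
time_s: 30.68
eef_pos: [0.6291, 0.0405, 0.1412]
eef_rot: [0.0, 0.992, 0.13, 0.0]
wrist_force: [0.6, 0.1, -0.7]
opening: 0.118
grasp_force: 58.6
```

>>> arm_command(dp=[[0, 0, 0.05], [0, 0, 0.1], [0, 0, 0.14], [0, 0, 0.16], [0, 0, 0.16]], turn=[[0, 0, 0], [0, 0, 0], [0, 0, 0], [0, 0, 0], [0, 0, 0]], jaw=[0, 0, 0, 0, 0])

```text
time_s: 31.3
eef_pos: [0.6281, 0.0429, 0.1002]
eef_rot: [-0.0, 0.991, 0.131, -0.001]
wrist_force: [0.1, -0.5, -1.0]
opening: 0.119
grasp_force: 58.6
```

>>> arm_command(dp=[[0, 0, 0], [0, 0, 0]], turn=[[0, 0, 0], [0, 0, 0]], jaw=[0, 0])

```text
time_s: 31.55
eef_pos: [0.6289, 0.0425, 0.1014]
eef_rot: [0.0, 0.991, 0.131, 0.0]
wrist_force: [0.5, -1.3, -0.0]
opening: 0.119
grasp_force: 58.6
```

```bash
python3 - <<'E'
from ov import *
o=get_obs();print(o['time_s'],o['eef_pos'],o['opening'])
goto([.6294,.043,.081],np.radians(105))
a,b=camera('top'),camera('scene')
T=o['eef_pos'];c=np.array([.6294,.043]);z=T[2]-.0161
P=[circ(T,.033,z+.014),circ(c,.031,.07)]
x=overlay(a,'top','pics/t.png',295,145,355,210,6.6,P)
y=overlay(b,'scene','pics/t.png',285,145,345,210,6.6,P)
cv2.imwrite('pics/g7.png',np.hstack([x,y]))
E
```

```text
31.55 [0.6289003  0.04253672 0.10135475] 0.11854345451760022
dp [ 0.002 -0.001  0.081] turn [ 0.001 -0.002  0.003]
```

View pics/g7.png

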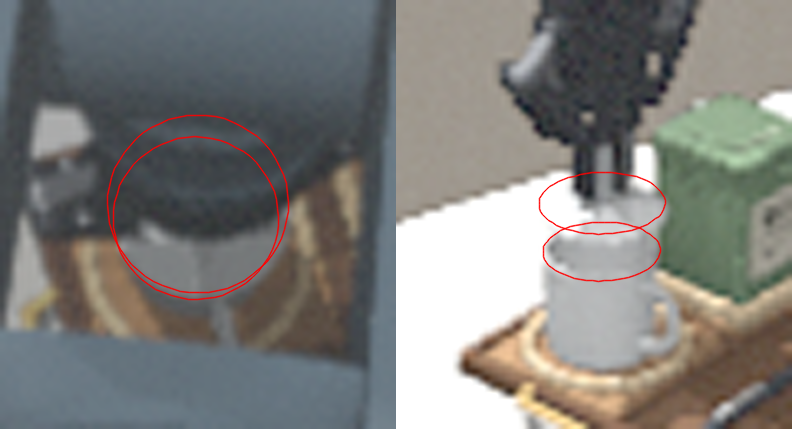

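The lid is level over the cup mouth and both overlays agree with it. Lowering gently.

>>> arm_command(dp=[[0.002, 0, 0.02], [0.002, 0, 0.035], [0.002, 0, 0.045], [0.002, 0, 0.055], [0.002, 0, 0.062]], turn=[[0, 0, 0], [0, 0, 0], [0, 0, 0], [0, 0, 0], [0, 0, 0]], jaw=[0, 0, 0, 0, 0])

```text
time_s: 32.28
eef_pos: [0.629, 0.0427, 0.0851]
eef_rot: [-0.0, 0.991, 0.131, -0.0]
wrist_force: [0.1, -0.8, 0.9]
opening: 0.121
grasp_force: 58.7
```

>>> arm_command(dp=[[0, 0, 0.004], [0, 0, 0.008], [0, 0, 0.012], [0, 0, 0.015], [0, 0, 0.015]], turn=[[0, 0, 0], [0, 0, 0], [0, 0, 0], [0, 0, 0], [0, 0, 0]], jaw=[0, 0, 0, 0, 0])

```text
time_s: 32.9
eef_pos: [0.6289, 0.0428, 0.0815]
eef_rot: [-0.0, 0.991, 0.131, -0.0]
wrist_force: [0.4, 0.6, -0.6]
opening: 0.118
grasp_force: 58.6
```

Below rim height (86 mm) with no force, so the plug is entering the mouth. A little further to contact.

>>> arm_command(dp=[[0, 0, 0.003], [0, 0, 0.006], [0, 0, 0.006], [0, 0, 0.006], [0, 0, 0.006]], turn=[[0, 0, 0], [0, 0, 0], [0, 0, 0], [0, 0, 0], [0, 0, 0]], jaw=[0, 0, 0, 0, 0])

```text
time_s: 33.52
eef_pos: [0.6289, 0.0427, 0.08]
eef_rot: [-0.0, 0.991, 0.131, -0.0]
wrist_force: [0.9, -0.9, -0.3]
opening: 0.118
grasp_force: 58.6
```

>>> arm_command(dp=[[0, 0, 0.002], [0, 0, 0.002], [0, 0, 0.002], [0, 0, 0.002], [0, 0, 0.002]], turn=[[0, 0, 0], [0, 0, 0], [0, 0, 0], [0, 0, 0], [0, 0, 0]], jaw=[0, 0.15, 0.25, 0.35, 0.45])

```text
time_s: 34.15
eef_pos: [0.6289, 0.0427, 0.0795]
eef_rot: [0.0, 0.991, 0.131, -0.0]
wrist_force: [0.6, 0.1, -0.3]
opening: 0.449
grasp_force: 0.0
```

>>> arm_command(dp=[[0, 0, -0.05], [0, 0, -0.15], [0, 0, -0.3], [0, 0, -0.5], [0, 0, -0.6]], turn=[[0, 0, 0], [0, 0, 0], [0, 0, 0], [0, 0, 0], [0, 0, 0]], jaw=[0.5, 0.5, 0.5, 0.5, 0.5])

```text
time_s: 34.78
eef_pos: [0.6304, 0.0426, 0.2343]
eef_rot: [0.001, 0.991, 0.131, 0.003]
wrist_force: [-0.1, -0.2, 0.4]
opening: 0.5
grasp_force: 0.0
```

>>> arm_command(dp=[[-0.16, 0.16, 0], [-0.32, 0.32, 0], [-0.48, 0.48, 0], [-0.64, 0.64, 0], [-0.8, 0.8, 0]], turn=[[0, 0, 0], [0, 0, 0], [0, 0, 0], [0, 0, 0], [0, 0, 0]], jaw=[0.5, 0.5, 0.5, 0.5, 0.5])

```text
time_s: 35.4
eef_pos: [0.4871, -0.2039, 0.2308]
eef_rot: [0.001, 0.991, 0.131, 0.001]
wrist_force: [0.6, -0.2, 0.6]
opening: 0.5
grasp_force: 0.0
```

>>> arm_command(dp=[[0, 0.16, 0], [0, 0.32, 0], [0, 0.48, 0], [0, 0.64, 0], [0, 0.8, 0]], turn=[[0, 0, 0], [0, 0, 0], [0, 0, 0], [0, 0, 0], [0, 0, 0]], jaw=[0.5, 0.5, 0.5, 0.5, 0.5])

```text
time_s: 36.02
eef_pos: [0.5403, -0.397, 0.2307]
eef_rot: [0.0, 0.991, 0.131, 0.0]
wrist_force: [1.0, -0.5, -0.1]
opening: 0.501
grasp_force: 0.0
```

```bash
python3 - <<'E'
from ov import *
print(get_obs()['time_s'])
a,b=camera('top'),camera('scene')
x=overlay(a,'top','pics/t.png',285,140,405,240,3.3,[])
y=overlay(b,'scene','pics/t.png',280,150,400,250,3.3,[])
d=overlay(a,'top','pics/t.png',160,150,320,210,2.475,[]);d=overlay(a,'top','pics/t.png',150,110,500,290,2.2,[])
cv2.imwrite('pics/g8.png',np.vstack([np.hstack([x,y])[:, :770],cv2.resize(d,(770,260))]))
E
```

```text
36.025
```

View pics/g8.png

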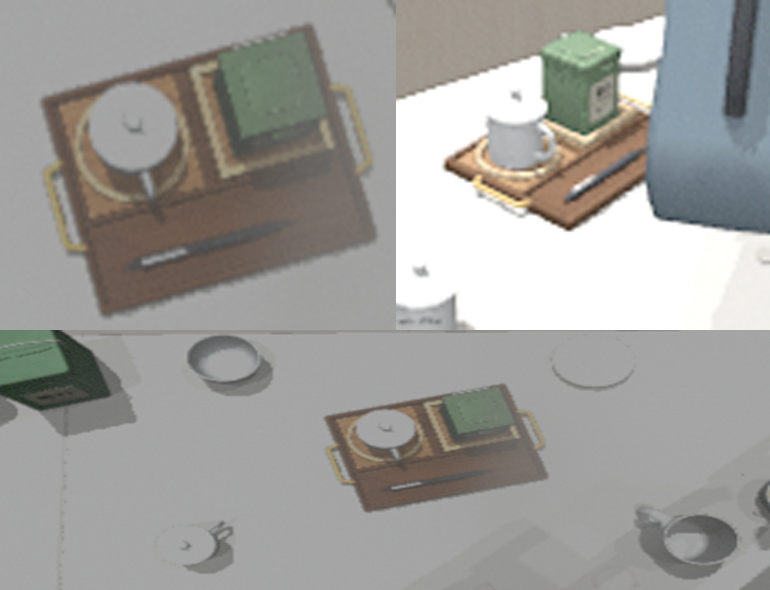

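The kit is complete. The lid sits level on the cup in the ring, the tin stands inside the frame and the pen lies in the bay. The mug and the steeping cup have not moved.

```bash
python3 -c "
from bench import *
print(hand_in())"
```

```text
the job is handed in; nothing more can be done
None
```

The job is handed in at 36 s: the cup is in the ring with its lid seated, the tin is in the frame and the pen is in the bay; the mug and steeping cup were not touched, and the bench gave no verdict.

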